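# Load and stack the bamboo steamer on the pot

## Robot

A 6-joint arm with a two-finger parallel gripper is mounted at the origin on a cart in front of the work surface, level with it; the furniture and walls round the work are solid. World frame = base frame: x ahead of the robot, y to its left, z up, the work surface at z = 0. Lengths are in m, angles in rad, forces in N, time in s.
With the tool pointing down it reaches from about 0.3 to 0.775 m from the base axis. Payload 14.6 kg.
Tool frame: the origin (TCP) lies at the very end of the fingers, on their centre line; the grasp point (between the pads) lies 19 mm behind it; z points along the fingers, y is the line along which they close (so a half turn about z gives the same grasp; the last joint's range is limited). The gripper opens to 94 mm and grips with 3 to 60 N. Pads are 16 mm wide; open, the fingers measure 119 mm over their backs; the gripper's body (75 mm by 177 mm) begins 78 mm behind the grasp point.
Start: joints at [-1.252, 0.3, 1.521, -0, 1.321, -0.067], TCP at [0.207, -0.51, 0.205] pointing down, gripper open.
Joint ranges: [-3.03, 3.03], [-0.79, 2.21], [0.23, 2.52], [-1.04, 4.18], [0, 3.07], [-2.55, 2.55]. Speed limits (rad/s): [2.22, 2.22, 2.57, 3.14, 3.14, 3.14].

## Interface

Orientations are given as [roll, pitch, yaw] about the fixed x, y, z axes, in that order (R = Rz(yaw) Ry(pitch) Rx(roll)).
In Python, from station import ctrl, cams gives the robot as it stands. The module is installed in compiled form; this text tells all that it offers.
- The arm moves only by the tool arm_command, never from a script. Its argument "plan" is a list that holds one entry, the list of rows, each a list of 7 numbers: the shift along the tool's x, y, z in normalised numbers (1 is 750 mm), then the turn, a rotation vector about the tool's x, y, z in a scale on which 1.0 is 2 pi rad, then the closure, from -1 (fully open) to 1 (shut). A call has 1 to 12 rows; each row is the pose to reach, as a shift and turn from the pose commanded when the call began, along the tool's axes at that moment; what a row does not reach only later rows make up. A row lasts 1/10 s, in which the tool goes at most 50 mm and 8.59 degrees, less where a joint would pass 70% of its speed; a pose out of reach is approached as far as the arm can. A call with a gripper value outside its range is refused whole. The fingers move at their own pace and stop on an object; "squeeze" is the grip in N (left out, the last holds). Time passes only in rows, so rows that repeat a pose let the fingers close. It gives the time, the measured TCP pose, the force, the opening and the grip force at its end, in the units of the state.
- ctrl.get_obs(): the state, without advancing time (a new reading comes with each control period).
- cams.camera(name): name is "scene" or "top" or "wrist"; returns (picture, depth): 420x560x3 uint8, blue, green, red; 420x560 float32, m along the optical axis (not along the pixel's ray), 0 where there is no reading.
- cams.camera_info(name): a dict with "fx", "fy", "cx", "cy" (pixels), "world_to_cam" (4x4, takes a point from world to camera coordinates). Camera axes: x right, y down, z forward; pixel columns grow to the right and rows downward; lengths in m; the calibration is good to about 2 mm. A picture is of the moment at which its call begins: read the wrist's pose just before it. camera_info takes no time and is no camera call; for the wrist camera it gives the pose at the moment of the call.
- ctrl.hand_in(): hands the job in; it is judged then, once.
The state is a dict: "time_s": time; "qpos": joint angles; "joint_vel": joint speeds; "tau": joint torques, N m; "ee_pos": TCP position; "eef_rot": TCP orientation; "force": force on the tool from outside, world axes, zero at the start; "moment": the same for the moment, N m; "grip_width": finger opening in m; "grip_force": force on a finger pad.
Only numpy, scipy, OpenCV 4.12 (cv2) and the standard library are available. Lean on these libraries where they do the work, as an engineer would, in place of code of your own. Each camera call takes 0.05 s, during which the arm holds its last target. There are 200 camera calls.

## Task

Set up the bamboo steamer on the steel pot: the deep basket seated on the pot with the whole garlic bulb in it, the shallow basket seated on the deep one with the half potato in it, and the bamboo lid on top, every spigot fully down in the rim below so that all sits level. Set things down rather than dropping them, leave the pot standing where it is, and do not push or knock over the onion, lemon, salt shaker and spice jar.

Things in the scene. Friction and masses are not known exactly. Their poses are not given: they have to be found in the camera images.
- pot: Open empty steel pot with two black handles: 160 mm across, rim 100 mm above its origin, mouth about 146 mm; handles along its y, out to 110 mm from the axis, 71 to 91 mm high. Origin: centre of underside, z up. Loose, 0.95 kg. A basket seated on it has its origin 91 mm above the pot's.
- deep_basket: Deep bamboo steamer basket, 164 mm across, 75 mm tall, dark brown. Origin: centre of underside. Wall 10 mm thick (inner radius 72): pinch the rim anywhere, 77 mm from the axis. Tapered 9 mm spigot below (radius 64, at top 69.5) drops into the rim below. Floor 14 mm above origin, 61 mm deep inside; 0.14 kg. A shallow basket seated on it has its origin 66 mm higher.
- shallow_basket: Shallow bamboo steamer basket, 164 mm across, 60 mm tall, pale straw. Origin: centre of underside. Wall 10 mm thick (inner radius 72): pinch the rim anywhere, 77 mm from the axis. Tapered 9 mm spigot below (radius 64, at top 69.5) drops into the rim below. Floor 14 mm above origin, 46 mm deep inside; 0.11 kg. A lid seated on it has its origin 51 mm higher.
- bamboo_lid: Low domed bamboo lid, 164 mm across, the same 9 mm spigot below; origin: centre of its underside; 0.11 kg. Dome top 38 mm above the origin. On it a dark brown bridge handle, 56 mm long along the lid's x, 14 mm wide along y, its bar 49 to 61 mm above the origin, on two legs: pinch it across its width.
- garlic_bulb: Whole garlic bulb, pinkish white, about 60 mm across and 58 mm tall, standing; origin at the centre of its underside; widest at about 18 mm, narrow above 30 mm; about 0.04 kg. Too tall for the shallow basket; centred in the deep one it has about 42 mm of room all round, so open the gripper only a little there.
- half_potato: Half of a small potato lying on its cut face, a light brown dome 55 mm across and 33 mm tall with near-vertical sides up to 15 mm height; origin at the centre of the cut face; 0.06 kg.
- onion: Red onion, 78 mm across, 84 mm tall; origin at its underside. Not part of the job.
- lemon: Yellow lemon, 78 x 55 mm, 56 mm tall; origin at its underside. Not part of the job.
- salt_shaker: Salt shaker, clear glass with white salt and a grey top, 44 mm across, 90 mm tall; origin at its underside. Not part of the job.
- spice_jar: Square spice jar with a red cap, 47 mm across, 97 mm tall; origin at its underside. Not part of the job.
There are look-alikes about, which are no part of the job. Leave any black look-alike of the garlic_bulb alone.

How it is judged:
At the end, for the whole second after the job is handed in: Each spigot is within 8 mm of the axis below, at its seated height within 4 mm (91, 66, 51 mm above the origin below), level within 0.04 rad; garlic in the deep basket, potato in the shallow one; pot level; all at rest and released (horizontal distance between deep_basket and pot below 0.008 m and z of deep_basket in the frame of pot between 0.087 and 0.095 m and angle between each of deep_basket, shallow_basket, bamboo_lid, pot's own z axis and vertical below 0.04 rad and horizontal distance between shallow_basket and deep_basket below 0.008 m and z of shallow_basket in the frame of deep_basket between 0.062 and 0.07 m and horizontal distance between bamboo_lid and shallow_basket below 0.008 m and z of bamboo_lid in the frame of shallow_basket between 0.047 and 0.055 m and horizontal distance between garlic_bulb and deep_basket below 0.07 m and z of garlic_bulb in the frame of deep_basket between 0.005 and 0.073 m and horizontal distance between half_potato and shallow_basket below 0.07 m and z of half_potato in the frame of shallow_basket between 0.005 and 0.058 m and linear speed of each of deep_basket, shallow_basket, bamboo_lid, garlic_bulb, half_potato, pot below 0.03 m/s); the robot touches nothing.
It fails at once if another thing (onion, lemon, salt shaker, spice jar) pushed more than 40 mm or knocked over (distance of any of onion, lemon, salt_shaker, spice_jar from where it was at the start of the episode above 0.04 m or angle between any of salt_shaker, spice_jar's own z axis and vertical above 0.6 rad).
It fails at once if the pot pushed more than 50 mm or tipped (distance of pot from where it was at the start of the episode above 0.05 m or angle between pot's own z axis and vertical above 0.25 rad).
It fails at once if a part of the steamer, the garlic or the potato dropped (falling free at more than 0.8 m/s, a drop of over 30 mm) ((linear speed of deep_basket above 0.8 m/s and contact force between deep_basket and the fingers below 0.1 N) or (linear speed of shallow_basket above 0.8 m/s and contact force between shallow_basket and the fingers below 0.1 N) or (linear speed of bamboo_lid above 0.8 m/s and contact force between bamboo_lid and the fingers below 0.1 N) or (linear speed of garlic_bulb above 0.8 m/s and contact force between garlic_bulb and the fingers below 0.1 N) or (linear speed of half_potato above 0.8 m/s and contact force between half_potato and the fingers below 0.1 N)).
It also fails if it takes over 144 s, if anything falls off the work surface, if the arm or the gripper's body presses on something with over 40 N, if the wrist force passes 120 N, or if a joint passes its speed limit or range.

## Working session

There is one attempt and no reset: what is moved stays moved. The work goes in short steps, Python scripts to look and compute and a tool call to move; the robot and the scene stay as the last step left them, time stands still between calls to the robot, and variables do not carry over. Pictures are saved under pics/ and viewed, at most 14 in all, crops included, and the job is handed in when it is done.

Besides the shell and the picture viewer there is one more tool, called after "Emit:" by a JSON object that holds its "fn" and its "kwargs", one argument or row to a line. arm_command: Moves the arm, as the interface text tells. Its arguments: {"type":"object","properties":{"plan":{"type":"array"},"squeeze":{"type":"number"}},"required":["plan"]}

```bash
mkdir -p pics; python3 - <<'E'
from station import ctrl,cams
import cv2,numpy as np
for n in ("scene","top"):
    p,d=cams.camera(n); cv2.imwrite(f"pics/{n}0.png",p); np.save(f"{n}0.npy",d)
    i=cams.camera_info(n); print(n,i)
o=ctrl.get_obs();print(o)
E
```

```text
scene {'fx': 397.25506490706215, 'fy': 397.25506490706215, 'cx': 277.01541920481816, 'cy': 212.09705577413712, 'world_to_cam': array([[ 0.76342341,  0.64584913,  0.0079746 , -0.36607194],
       [ 0.41196088, -0.47737329, -0.77614623, -0.18113486],
       [-0.49746651,  0.59581342, -0.63050253,  1.47136834],
       [ 0.        ,  0.        ,  0.        ,  1.        ]])}
top {'fx': 515.1065036166378, 'fy': 515.1065036166378, 'cx': 271.8706003664366, 'cy': 201.37224712730418, 'world_to_cam': array([[ 0.00680631, -0.9999084 ,  0.01169882, -0.00401302],
       [-0.99628764, -0.00778474, -0.08573409,  0.48224074],
       [ 0.08581731, -0.01107186, -0.99624937,  1.40293139],
       [ 0.        ,  0.        ,  0.        ,  1.        ]])}
{'time_s': 0.1, 'qpos': array([-1.25161805e+00,  3.00393865e-01,  1.52147598e+00,  7.74818206e-06,
        1.32068040e+00, -6.65996698e-02]), 'joint_vel': array([ 0.00051431, -0.00283414, -0.00155756, -0.00014491,  0.00181573,
       -0.00114811]), 'tau': array([ 2.05080265e-03, -5.32644296e+01, -3.53285229e+01,  7.10040238e-02,
        2.35183036e-02, -7.57452221e-05]), 'ee_pos': array([ 0.20688659, -0.50937654,  0.20497315]), 'eef_rot': array([-3.14063769e+00, -7.12166764e-05,  3.85775996e-01]), 'force': array([ 1.07171663, -0.61586713,  0.33143774]), 'moment': array([-0.00914792, -0.05178863,  0.04206914]), 'grip_force': 0.0, 'grip_width': 0.09413797559408957}
```

View pics/top0.png

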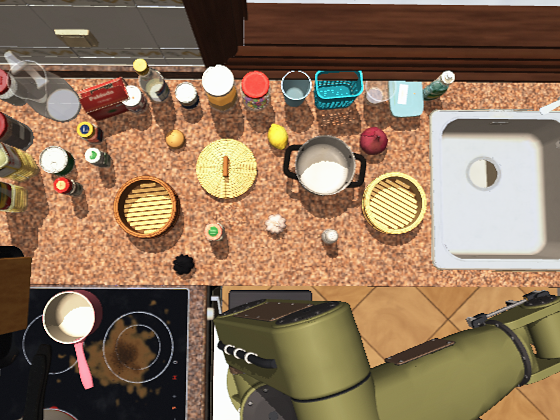

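View pics/scene0.png

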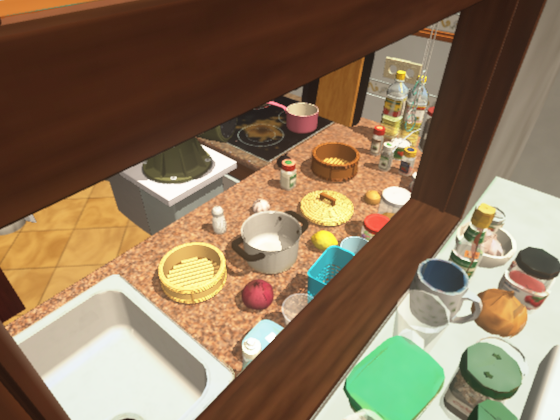

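Top view: deep basket (147,206), lid (226,168), pot (326,165), shallow basket (394,205), garlic (275,224) with a black look-alike (184,264), potato candidate (175,139), lemon (278,136), onion (374,140), salt shaker (329,238), and a green-capped jar (213,232).

Candidates:
- **Garlic:** white (275,224) against black (184,264). I choose the white one.
- **Potato:** only the light brown dome at (175,139).
- **Deep basket:** dark brown (147,206).
- **Shallow basket:** pale (394,205).

Next I check these in one crop and measure.

```bash
cat > h.py <<'E'
import numpy as np,cv2
from station import ctrl,cams
from scipy.optimize import least_squares
def cloud(n,d=None):
    i=cams.camera_info(n)
    p,dd=cams.camera(n) if d is None else d
    v,u=np.mgrid[:420,:560]
    c=np.stack([(u-i['cx'])/i['fx']*dd,(v-i['cy'])/i['fy']*dd,dd],-1)
    T=np.linalg.inv(i['world_to_cam'])
    W=c@T[:3,:3].T+T[:3,3]; W[dd<=0]=np.nan
    return p,W
def circ(P,r=None):
    f=(lambda q:np.hypot(*(P-q[:2]).T)-(q[2] if r is None else r))
    return least_squares(f,[*P.mean(0),.08],loss='soft_l1',f_scale=.002).x
def near(W,c,rad,z0,z1):
    m=(np.hypot(W[...,0]-c[0],W[...,1]-c[1])<rad)&(W[...,2]>z0)&(W[...,2]<z1)
    return m
E
python3 - <<'E'
from h import *
p=cv2.imread('pics/top0.png');p,W=cloud('top',(p,np.load('top0.npy')))
s=cv2.imread('pics/scene0.png');s,S=cloud('scene',(s,np.load('scene0.npy')))
for nm,(u,v),rad,z0,z1 in [('deep',(147,206),.11,.068,.09),('shallow',(394,205),.11,.053,.07),('pot',(326,165),.095,.094,.11),('lid',(226,168),.1,.012,.08),('garlic',(275,224),.045,.008,.08),('potato',(175,139),.045,.006,.06),('onion',(374,140),.06,.01,.1),('lemon',(278,136),.06,.01,.08),('salt',(329,238),.04,.03,.12),('jar',(213,232),.04,.03,.12),('blk',(184,264),.04,.01,.1),('redcap',(65,186),.03,.03,.12)]:
    c=W[v,u]
    for k,X in(('top',W),('scn',S)):
        P=X[near(X,c,rad,z0,z1)]
        if len(P)<8: print(nm,k,len(P));continue
        P2=P[:,:2]
        print(nm,k,len(P),'seed',c.round(3),'ctr',((P2.min(0)+P2.max(0))/2).round(4),'ext',np.ptp(P2,axis=0).round(3),'zmax',P[:,2].max().round(3),'circ',circ(P2).round(4))
# lid handle: points above 45mm
for k,X in(('top',W),('scn',S)):
    P=X[near(X,W[168,226],.05,.050,.08)];m=P[:,:2].mean(0);e=np.linalg.svd(P[:,:2]-m)[2][0];print('handle',k,len(P),m,np.arctan2(e[1],e[0]),P[:,2].max())
P=W[near(W,W[165,326],.13,.06,.095)&(np.hypot(W[...,0]-W[165,326][0],W[...,1]-W[165,326][1])>.085)];print('handles',P[:,:2].min(0),P[:,:2].max(0))
a=cv2.resize(p[110:290,115:295],(540,540),interpolation=cv2.INTER_CUBIC);cv2.imwrite('pics/crop1.png',a)
E
```

```text
deep top 836 seed [0.467 0.344 0.019] ctr [0.4606 0.3384] ext [0.165 0.168] zmax 0.084 circ [0.4618 0.338  0.0776]
deep scn 289 seed [0.467 0.344 0.019] ctr [0.4643 0.3377] ext [0.169 0.167] zmax 0.076 circ [0.4657 0.3352 0.0769]
shallow top 840 seed [ 0.475 -0.341  0.013] ctr [ 0.4793 -0.3311] ext [0.166 0.168] zmax 0.069 circ [ 0.4783 -0.3307  0.0776]
shallow scn 754 seed [ 0.475 -0.341  0.013] ctr [ 0.4836 -0.3326] ext [0.167 0.167] zmax 0.062 circ [ 0.4832 -0.3342  0.0772]
pot top 253 seed [ 0.588 -0.153  0.003] ctr [ 0.5746 -0.151 ] ext [0.157 0.183] zmax 0.105 circ [ 0.5734 -0.1375  0.0775]
pot scn 127 seed [ 0.588 -0.153  0.003] ctr [ 0.5744 -0.1392] ext [0.158 0.16 ] zmax 0.1 circ [ 0.5765 -0.1393  0.078 ]
lid top 2833 seed [0.568 0.124 0.06 ] ctr [0.5737 0.1291] ext [0.167 0.165] zmax 0.067 circ [0.5731 0.1283 0.0588]
lid scn 1452 seed [0.568 0.124 0.06 ] ctr [0.5762 0.1263] ext [0.167 0.169] zmax 0.062 circ [0.5808 0.1225 0.0591]
garlic top 316 seed [ 0.419 -0.009  0.048] ctr [ 0.4144 -0.0085] ext [0.066 0.075] zmax 0.058 circ [ 0.4207 -0.0091  0.0193]
garlic scn 201 seed [
[... 1277 characters left out ...]
 circ [0.4019 0.1507 0.0201]
blk top 333 seed [0.31  0.234 0.046] ctr [0.3088 0.2413] ext [0.054 0.057] zmax 0.06 circ [0.3087 0.2405 0.0192]
blk scn 81 seed [0.31  0.234 0.046] ctr [0.3093 0.2345] ext [0.04  0.048] zmax 0.053 circ [0.3076 0.2317 0.0146]
redcap top 360 seed [0.51  0.535 0.11 ] ctr [0.5129 0.5447] ext [0.04 0.04] zmax 0.117 circ [0.5124 0.5435 0.0161]
redcap scn 242 seed [0.51  0.535 0.11 ] ctr [0.5167 0.5414] ext [0.042 0.045] zmax 0.109 circ [0.5166 0.5438 0.0174]
handle top 111 [0.57248094 0.12789484] 3.11416275998422 0.0674505221285353
handle scn 74 [0.57819306 0.12412448] -0.03853400166660933 0.06212778867105084
handles [ 0.49633154 -0.27380079] [ 0.65931759 -0.02592774]
```

View pics/crop1.png

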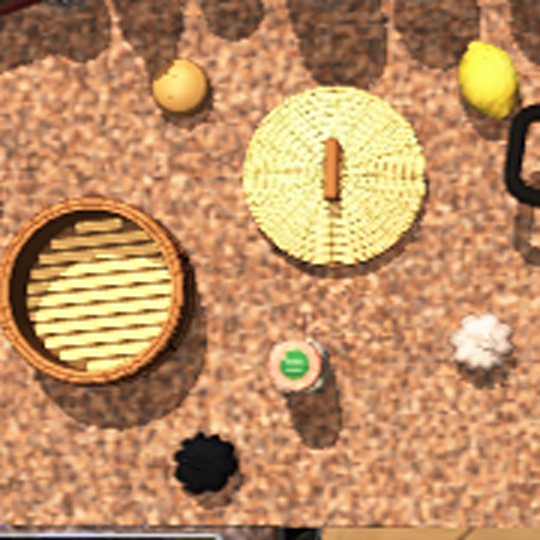

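The crop confirms it: white garlic at crop (483,342), black look-alike at (205,464), potato dome at (180,86), and the lid handle along world x. Next I move over the pot with yaw π/2, so tool x = world y and tool y = world x.

Units first: shifts go in shares of 750 mm and turns go in shares of 2 pi rad. So 410 mm / 750 = 0.5467, -145 mm / 750 = -0.1933, -1.185 rad / 6.2832 = -0.1886.

Emit:
{"fn": "arm_command", "kwargs": {
  "plan": [
    [[0,0,-0.1333,0,0,0,-1],[0,0,-0.1933,0,0,0,-1],[0.5467,-0.3093,-0.1933,0,0,-0.1886,-1],[0.5467,-0.3093,-0.1933,0,0,-0.1886,-1],[0.5467,-0.3093,-0.1933,0,0,-0.1886,-1],[0.5467,-0.3093,-0.1933,0,0,-0.1886,-1],[0.5467,-0.3093,-0.1933,0,0,-0.1886,-1],[0.5467,-0.3093,-0.1933,0,0,-0.1886,-1],[0.5467,-0.3093,-0.1933,0,0,-0.1886,-1],[0.5467,-0.3093,-0.1933,0,0,-0.1886,-1],[0.5467,-0.3093,-0.1933,0,0,-0.1886,-1],[0.5467,-0.3093,-0.1933,0,0,-0.1886,-1]]
  ]
}}

```text
time_s: 1.3
ee_pos: [0.5011, -0.1373, 0.3504]
eef_rot: [-3.141, -0.0, 1.574]
force: [-0.7, -0.7, 0.8]
grip_width: 0.0937
grip_force: 0.0
```

```bash
python3 - <<'E'
from h import *
o=ctrl.get_obs();print(o['ee_pos'],o['eef_rot'])
p,W=cloud('wrist');cv2.imwrite('pics/w1.png',p)
print(np.linalg.inv(cams.camera_info('wrist')['world_to_cam'])[:3].round(3))
P=W[near(W,(.575,-.138),.092,.092,.11)]
if len(P)>10: print(len(P),P.min(0),P.max(0),circ(P[:,:2]))
E
```

```text
[ 0.50107662 -0.13730819  0.35038851] [-3.14145003e+00 -4.65024112e-04  1.57371009e+00]
[[ 1.     0.003  0.001  0.503]
 [ 0.003 -0.968 -0.251 -0.063]
 [-0.     0.251 -0.968  0.529]]
1881 [ 0.49561113 -0.2143058   0.09200292] [ 0.6543301  -0.05626485  0.10149511] [ 0.57426688 -0.13465153  0.07722492]
```

View pics/w1.png

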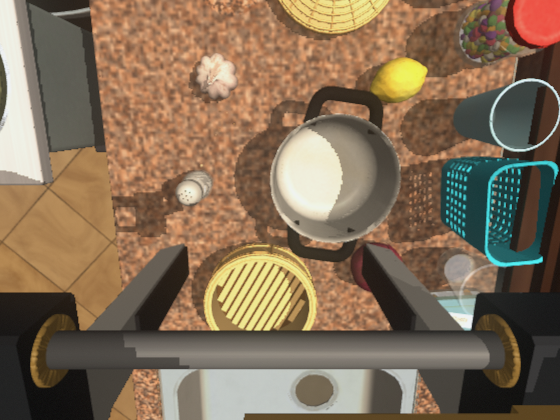

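The wrist view shows the pot (335,177), the lid at the top, the garlic (215,77) and the shallow basket (260,295). Next I go over the near rim of the deep basket.

Scaled: 474 mm / 750 = 0.632, -110 mm / 750 = -0.1467.

Emit:
{"fn": "arm_command", "kwargs": {
  "plan": [
    [[0.632,-0.1467,0.0267,0,0,0,-1],[0.632,-0.1467,0.0267,0,0,0,-1],[0.632,-0.1467,0.0267,0,0,0,-1],[0.632,-0.1467,0.0267,0,0,0,-1],[0.632,-0.1467,0.0267,0,0,0,-1],[0.632,-0.1467,0.0267,0,0,0,-1],[0.632,-0.1467,0.0267,0,0,0,-1],[0.632,-0.1467,0.0267,0,0,0,-1],[0.632,-0.1467,0.0267,0,0,0,-0.2],[0.632,-0.1467,0.0267,0,0,0,-0.2],[0.632,-0.1467,0.0267,0,0,0,-0.2],[0.632,-0.1467,0.0267,0,0,0,-0.2]]
  ]
}}

```text
time_s: 2.55
ee_pos: [0.3894, 0.3336, 0.3299]
eef_rot: [-3.141, 0.001, 1.572]
force: [-1.4, -0.8, -0.2]
grip_width: 0.0656
grip_force: 0.0
```

```bash
cat >> h.py <<'E'
def rim(W,c,h,rad=.1):
    P=W[near(W,c,rad,h-.004,h+.012)]
    q=circ(P[:,:2]); r=np.hypot(*(P[:,:2]-q[:2]).T); P=P[np.abs(r-.077)<.01]
    q=circ(P[:,:2]); return len(P),q.round(4),((P.min(0)+P.max(0))/2).round(4),P[:,2].mean().round(4)
E
python3 - <<'E'
from h import *
o=ctrl.get_obs();print(o['ee_pos'],o['eef_rot'],o['grip_width'])
p,W=cloud('wrist');cv2.imwrite('pics/w2.png',p)
print(rim(W,(.463,.337),.075))
P=W[near(W,(.655,.268),.04,.006,.045)]
if len(P)>10: print('pot',len(P),((P.min(0)+P.max(0))/2).round(4),np.ptp(P,axis=0))
P=W[near(W,(.576,.127),.05,.05,.075)]
if len(P)>10: print('handle',len(P),((P.min(0)+P.max(0))/2).round(4),np.ptp(P,axis=0))
E
```

```text
[0.3893954  0.3336262  0.32994204] [-3.14086536e+00  7.69784530e-04  1.57199644e+00] 0.06559654533602535
(3767, array([0.4627, 0.3423, 0.0772]), array([0.4633, 0.3419, 0.0743]), np.float64(0.0741))
pot 1227 [0.6556 0.2766 0.0203] [0.05124148 0.05323097 0.02810049]
handle 25 [0.584  0.1338 0.0563] [0.00648404 0.00804916 0.01080991]
```

Scaled: 277 mm / 750 = 0.3693, 265 mm / 750 = 0.3533.

Emit:
{"fn": "arm_command", "kwargs": {
  "plan": [
    [[0.0067,-0.004,0.2,0,0,0,-0.2],[0.0067,-0.004,0.2667,0,0,0,-0.2],[0.0067,-0.004,0.3067,0,0,0,-0.2],[0.0067,-0.004,0.3333,0,0,0,-0.2],[0.0067,-0.004,0.3533,0,0,0,-0.2],[0.0067,-0.004,0.3693,0,0,0,-0.2],[0.0067,-0.004,0.3693,0,0,0,-0.2],[0.0067,-0.004,0.3693,0,0,0,-0.2]]
  ],
  "squeeze": 30
}}

```text
time_s: 3.4
ee_pos: [0.3874, 0.3382, 0.0547]
eef_rot: [3.141, -0.0, 1.57]
force: [1.0, 0.1, 0.5]
grip_width: 0.056
grip_force: 0.0
```

Emit:
{"fn": "arm_command", "kwargs": {
  "plan": [
    [[0,0,0,0,0,0,1],[0,0,0,0,0,0,1],[0,0,0,0,0,0,1],[0,0,0,0,0,0,1],[0,0,0,0,0,0,1],[0,0,0,0,0,0,1],[0,0,0,0,0,0,1]]
  ]
}}

```text
time_s: 4.1
ee_pos: [0.3866, 0.3387, 0.0535]
eef_rot: [3.141, -0.0, 1.571]
force: [-0.6, 0.2, 1.7]
grip_width: 0.0101
grip_force: 31.2
```

Scaled: -320 mm / 750 = -0.4267, -150 mm / 750 = -0.2.

Emit:
{"fn": "arm_command", "kwargs": {
  "plan": [
    [[0,0,-0.0267,0,0,0,1],[0,0,-0.08,0,0,0,1],[0,0,-0.1467,0,0,0,1],[0,0,-0.2,0,0,0,1],[-0.0533,0.012,-0.2,0,0,0,1],[-0.1067,0.024,-0.2,0,0,0,1],[-0.16,0.0373,-0.2,0,0,0,1],[-0.2133,0.0493,-0.2,0,0,0,1],[-0.2667,0.0613,-0.2,0,0,0,1],[-0.32,0.0747,-0.2,0,0,0,1],[-0.3733,0.0867,-0.2,0,0,0,1],[-0.4267,0.1,-0.2,0,0,0,1]]
  ]
}}

```text
time_s: 5.3
ee_pos: [0.4614, 0.017, 0.2034]
eef_rot: [-3.141, -0.0, 1.571]
force: [0.6, 1.0, -1.7]
grip_width: 0.0099
grip_force: 29.9
```

Scaled: -156 mm / 750 = -0.208, -145 mm / 750 = -0.1933.

Emit:
{"fn": "arm_command", "kwargs": {
  "plan": [
    [[-0.0533,0.012,0,0,0,0,1],[-0.1067,0.024,0,0,0,0,1],[-0.16,0.0373,0,0,0,0,1],[-0.1933,0.0453,0,0,0,0,1],[-0.208,0.0493,0,0,0,0,1],[-0.208,0.0493,0,0,0,0,1],[-0.208,0.0493,0,0,0,0,1],[-0.208,0.0493,0,0,0,0,1]]
  ]
}}

```text
time_s: 6.1
ee_pos: [0.4984, -0.1361, 0.2035]
eef_rot: [-3.142, -0.0, 1.572]
force: [0.3, 0.1, -0.9]
grip_width: 0.01
grip_force: 29.9
```

```bash
python3 - <<'E'
from h import *
o=ctrl.get_obs();print(o['ee_pos'],o['eef_rot'],o['grip_width'],o['force'])
p,W=cloud('wrist');cv2.imwrite('pics/w3.png',p)
m=(W[...,2]>.19)&(W[...,2]<.26)&(np.hypot(W[...,0]-.575,W[...,1]+.138)<.1)
P=W[m];print(len(P),P.min(0),P.max(0));
Q=P[P[:,2]>.21]
A=np.c_[Q[:,:2]-[.575,-.138],np.ones(len(Q))];print('plane',np.linalg.lstsq(A,Q[:,2],rcond=None)[0])
for n in('scene','top'):
    p,W=cloud(n);cv2.imwrite(f'pics/{n}3.png',p)
    for h in (.1,.225):
        try: print(n,h,rim(W,(.575,-.138),h))
        except Exception as e: print(n,h,e)
E
```

```text
[ 0.49842261 -0.13613681  0.20353748] [-3.14157642e+00 -1.20042502e-04  1.57213771e+00] 0.009953850821959848 [ 0.25811497  0.14342748 -0.92440967]
26437 [ 0.48162607 -0.2184438   0.19000241] [ 0.64906983 -0.05327252  0.25990765]
plane [-0.08061177 -0.00594937  0.22331724]
scene 0.1 (36, array([ 0.5759, -0.1389,  0.0786]), array([ 0.5803, -0.15  ,  0.0985]), np.float64(0.0973))
scene 0.225 (492, array([ 0.5773, -0.1416,  0.077 ]), array([ 0.5749, -0.1419,  0.2286]), np.float64(0.223))
top 0.1 Initial guess is outside of provided bounds
top 0.225 (612, array([ 0.5742, -0.1393,  0.0775]), array([ 0.5814, -0.1399,  0.2283]), np.float64(0.2249))h.py:14: RuntimeWarning: Mean of empty slice.
  return least_squares(f,[*P.mean(0),.08],loss='soft_l1',f_scale=.002).x
  ret = um.true_divide(
```

View pics/scene3.png

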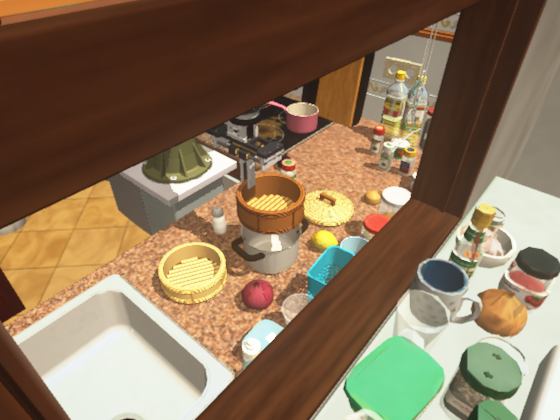

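The basket is held over the pot at scene (270,205), 2 mm off in y. I correct that and lower it.

Scaled: 58 mm / 750 = 0.0773, 57 mm / 750 = 0.076.

Emit:
{"fn": "arm_command", "kwargs": {
  "plan": [
    [[0.0027,-0.0013,0.0133,0,0,0,1],[0.0027,-0.0013,0.0333,0,0,0,1],[0.0027,-0.0013,0.0467,0,0,0,1],[0.0027,-0.0013,0.056,0,0,0,1],[0.0027,-0.0013,0.0627,0,0,0,1],[0.0027,-0.0013,0.068,0,0,0,1],[0.0027,-0.0013,0.072,0,0,0,1],[0.0027,-0.0013,0.076,0,0,0,1],[0.0027,-0.0013,0.0773,0,0,0,1],[0.0027,-0.0013,0.0773,0,0,0,1]]
  ]
}}

```text
time_s: 7.25
ee_pos: [0.4975, -0.1353, 0.1454]
eef_rot: [-3.142, -0.0, 1.571]
force: [0.3, 1.1, -1.1]
grip_width: 0.01
grip_force: 29.9
```

```bash
python3 - <<'E'
from h import *
o=ctrl.get_obs();print(o['ee_pos'],o['force'],o['moment'])
for n in('scene','top'):
    p,W=cloud(n)
    for z in(.1,.167):
        try: print(n,z,rim(W,(.575,-.138),z))
        except Exception: pass
    c=(.575,-.138); P=W[near(W,c,.083,.155,.18)&~near(W,(.498,-.137),.05,0,1)&(np.hypot(W[...,0]-c[0],W[...,1]-c[1])>.07)]
    A=np.c_[P[:,:2]-c,np.ones(len(P))];print('plane',np.linalg.lstsq(A,P[:,2],rcond=None)[0])
E
```

```text
[ 0.49751426 -0.13533225  0.14541909] [ 0.31327442  1.11776384 -1.13499783] [-0.02797284 -0.0041499  -0.04221056]
scene 0.1 (460, array([ 0.5837, -0.1481,  0.0746]), array([ 0.5808, -0.1456,  0.1054]), np.float64(0.1051))
scene 0.167 (440, array([ 0.5762, -0.1408,  0.0767]), array([ 0.5752, -0.1408,  0.1702]), np.float64(0.1649))
plane [ 1.24647974e-04 -5.87932933e-03  1.63280448e-01]
top 0.1 (200, array([ 0.5782, -0.142 ,  0.0665]), array([ 0.5873, -0.1253,  0.1044]), np.float64(0.105))
top 0.167 (549, array([ 0.5729, -0.1386,  0.0777]), array([ 0.5815, -0.1388,  0.1698]), np.float64(0.1668))
plane [-0.01030663 -0.00245461  0.16619447]
```

Scaled: -205 mm / 750 = -0.2733, -190 mm / 750 = -0.2533.

Emit:
{"fn": "arm_command", "kwargs": {
  "plan": [
    [[0,0,0.0013,0,0,0,1],[0,0,0.0013,0,0,0,0.3],[0,0,0.0013,0,0,0,0.3],[0,0,0.0013,0,0,0,0.3],[0,0,0.0013,0,0,0,0.3],[0,0,-0.0267,0,0,0,0.3],[0,0,-0.08,0,0,0,0.3],[0,0,-0.1467,0,0,0,-0.6],[0,0,-0.2,0,0,0,-0.6],[0,0,-0.2533,0,0,0,-0.6],[0,0,-0.2733,0,0,0,-0.6],[0,0,-0.2733,0,0,0,-0.6]]
  ]
}}

```text
time_s: 8.55
ee_pos: [0.4979, -0.1355, 0.3526]
eef_rot: [3.138, 0.001, 1.571]
force: [-0.0, -0.7, -1.1]
grip_width: 0.0695
grip_force: 0.0
```

```bash
python3 - <<'E'
from h import *
o=ctrl.get_obs();print(o['ee_pos'])
p,W=cloud('wrist');cv2.imwrite('pics/w4.png',p)
c=(.575,-.138);print(rim(W,c,.166))
P=W[near(W,c,.083,.155,.18)&(np.hypot(W[...,0]-c[0],W[...,1]-c[1])>.07)]
A=np.c_[P[:,:2]-c,np.ones(len(P))];print('plane',np.linalg.lstsq(A,P[:,2],rcond=None)[0])
P=W[near(W,(.423,-.009),.05,.006,.07)];print('garlic',len(P),((P.min(0)+P.max(0))/2).round(4),np.ptp(P,axis=0))
E
```

```text
[ 0.49794086 -0.13548472  0.35260395]
(4734, array([ 0.5741, -0.1355,  0.077 ]), array([ 0.5752, -0.136 ,  0.1651]), np.float64(0.165))
plane [-0.00706514  0.00780674  0.16452945]
garlic 1435 [ 0.4221 -0.0064  0.0381] [0.05580003 0.05800205 0.04189508]
```

View pics/w4.png

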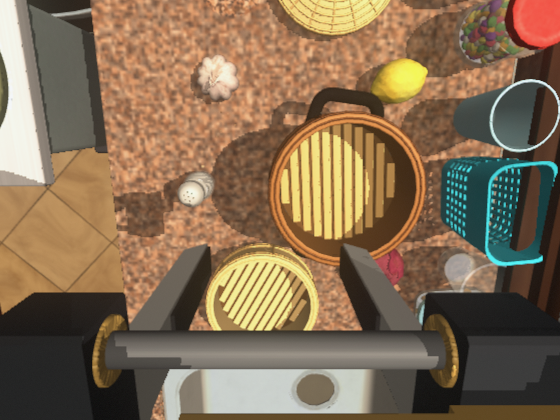

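Deep basket is seated and level: circle centre (347,188), rim plane flat. The garlic is at (217,78), so I go for it next.

Scaled: 348 mm / 750 = 0.464, 127 mm / 750 = 0.1693.

Emit:
{"fn": "arm_command", "kwargs": {
  "plan": [
    [[0.056,-0.0333,0,0,0,0,-1],[0.112,-0.0667,0.0667,0,0,0,-1],[0.1693,-0.1013,0.1333,0,0,0,-1],[0.1693,-0.1013,0.2,0,0,0,-1],[0.1693,-0.1013,0.2667,0,0,0,-1],[0.1693,-0.1013,0.3333,0,0,0,-1],[0.1693,-0.1013,0.3867,0,0,0,-1],[0.1693,-0.1013,0.4267,0,0,0,-1],[0.1693,-0.1013,0.4533,0,0,0,-1],[0.1693,-0.1013,0.464,0,0,0,-1],[0.1693,-0.1013,0.464,0,0,0,-1],[0.1693,-0.1013,0.464,0,0,0,-1]]
  ],
  "squeeze": 12
}}

```text
time_s: 9.8
ee_pos: [0.4211, -0.0083, 0.0023]
eef_rot: [-3.141, -0.0, 1.571]
force: [-0.2, 0.4, 0.1]
grip_width: 0.0942
grip_force: 0.0
```

Scaled: -190 mm / 750 = -0.2533, -150 mm / 750 = -0.2.

Emit:
{"fn": "arm_command", "kwargs": {
  "plan": [
    [[0,0,0,0,0,0,1],[0,0,0,0,0,0,1],[0,0,0,0,0,0,1],[0,0,0,0,0,0,1],[0,0,0,0,0,0,1],[0,0,0,0,0,0,1],[0,0,-0.0267,0,0,0,1],[0,0,-0.08,0,0,0,1],[0,0,-0.1333,0,0,0,1],[0,0,-0.2,0,0,0,1],[0,0,-0.2533,0,0,0,1],[0,0,-0.2533,0,0,0,1]]
  ]
}}

```text
time_s: 11.0
ee_pos: [0.4234, -0.0085, 0.1972]
eef_rot: [3.133, 0.001, 1.571]
force: [1.0, -0.6, -0.9]
grip_width: 0.0524
grip_force: 11.8
```

Scaled: 152 mm / 750 = 0.2027, -128 mm / 750 = -0.1707.

Emit:
{"fn": "arm_command", "kwargs": {
  "plan": [
    [[-0.0427,0.0507,0,0,0,0,1],[-0.0853,0.1013,0,0,0,0,1],[-0.128,0.152,0,0,0,0,1],[-0.1707,0.2027,0,0,0,0,1],[-0.1707,0.2027,0,0,0,0,1],[-0.1707,0.2027,0.0533,0,0,0,1],[-0.1707,0.2027,0.0867,0,0,0,1],[-0.1707,0.2027,0.104,0,0,0,1],[-0.1707,0.2027,0.108,0,0,0,1],[-0.1707,0.2027,0.1107,0,0,0,1],[-0.1707,0.2027,0.1107,0,0,0,1]]
  ]
}}

```text
time_s: 12.1
ee_pos: [0.5739, -0.1364, 0.1105]
eef_rot: [3.14, 0.0, 1.571]
force: [-0.3, 0.1, -0.1]
grip_width: 0.0526
grip_force: 11.8
```

Emit:
{"fn": "arm_command", "kwargs": {
  "plan": [
    [[0,0,0.0013,0,0,0,1],[0,0,0.0027,0,0,0,1],[0,0,0.0027,0,0,0,1]]
  ]
}}

```text
time_s: 12.4
ee_pos: [0.5736, -0.1364, 0.1077]
eef_rot: [3.141, 0.0, 1.571]
force: [0.8, -0.2, -0.4]
grip_width: 0.0525
grip_force: 11.8
```

Scaled: -220 mm / 750 = -0.2933, -180 mm / 750 = -0.24.

Emit:
{"fn": "arm_command", "kwargs": {
  "plan": [
    [[0,0,0,0,0,0,-0.45],[0,0,0,0,0,0,-0.45],[0,0,0,0,0,0,-0.45],[0,0,0,0,0,0,-0.45],[0,0,-0.04,0,0,0,-0.45],[0,0,-0.1067,0,0,0,-0.45],[0,0,-0.1733,0,0,0,-0.45],[0,0,-0.24,0,0,0,-0.45],[-0.0667,-0.0533,-0.2933,0,0,0,-0.2],[-0.1067,-0.1067,-0.2933,0,0,0,-0.2],[-0.16,-0.16,-0.2933,0,0,0,-0.2]]
  ]
}}

```text
time_s: 13.5
ee_pos: [0.4731, -0.2372, 0.3274]
eef_rot: [3.14, 0.001, 1.572]
force: [0.5, -0.6, -0.3]
grip_width: 0.0563
grip_force: 0.0
```

Emit:
{"fn": "arm_command", "kwargs": {
  "plan": [
    [[-0.04,-0.0267,0,0,0,0,-0.2],[-0.08,-0.0533,0,0,0,0,-0.2],[-0.1013,-0.068,0,0,0,0,-0.2],[-0.1013,-0.068,0,0,0,0,-0.2]]
  ]
}}

```text
time_s: 13.9
ee_pos: [0.4219, -0.3141, 0.326]
eef_rot: [-3.141, 0.0, 1.568]
force: [0.5, 0.2, -0.1]
grip_width: 0.0564
grip_force: 0.0
```

```bash
python3 - <<'E'
from h import *
o=ctrl.get_obs();print(o['ee_pos'],o['eef_rot'])
p,W=cloud('wrist');cv2.imwrite('pics/w5.png',p);print('w',rim(W,(.481,-.333),.060))
print('w deep',rim(W,(.575,-.138),.166))
for n in('top','scene'):
    p,W=cloud(n);cv2.imwrite(f'pics/{n}5.png',p);print(n,rim(W,(.575,-.138),.166),rim(W,(.481,-.333),.060))
    P=W[near(W,(.575,-.138),.06,.115,.2)];print('garlic',len(P),((P.min(0)+P.max(0))/2).round(4),P[:,2].max())
E
```

```text
[ 0.42191612 -0.31405771  0.32596478] [-3.14149154e+00  2.07502474e-04  1.56789314e+00]
w (3354, array([ 0.479 , -0.3284,  0.0771]), array([ 0.4798, -0.3292,  0.0592]), np.float64(0.0591))
w deep (3774, array([ 0.5736, -0.1372,  0.077 ]), array([ 0.5747, -0.18  ,  0.1652]), np.float64(0.1649))
top (813, array([ 0.5734, -0.1382,  0.0775]), array([ 0.5741, -0.1389,  0.1678]), np.float64(0.1661)) (488, array([ 0.4784, -0.3309,  0.0773]), array([ 0.4791, -0.3227,  0.0628]), np.float64(0.0604))
garlic 366 [ 0.5709 -0.1352  0.1433] 0.16458107185317172
scene (466, array([ 0.5769, -0.1408,  0.0768]), array([ 0.5776, -0.1417,  0.1645]), np.float64(0.1637)) (542, array([ 0.4824, -0.3338,  0.0769]), array([ 0.4834, -0.3344,  0.0587]), np.float64(0.0578))
garlic 314 [ 0.5767 -0.1389  0.1383] 0.16087069554316635
```

View pics/w5.png

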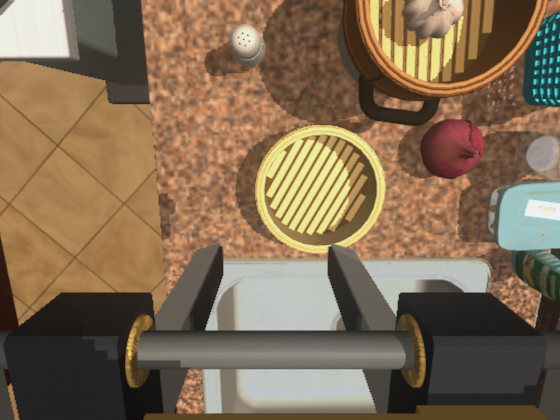

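The garlic stands in the deep basket (432,12), and the shallow basket at (320,187) is clear of obstacles. I pinch its near rim.

Emit:
{"fn": "arm_command", "kwargs": {
  "plan": [
    [[-0.0227,-0.0267,0.0667,0,0,0,-0.2],[-0.0227,-0.0267,0.1333,0,0,0,-0.2],[-0.0227,-0.0267,0.2,0,0,0,-0.2],[-0.0227,-0.0267,0.2667,0,0,0,-0.2],[-0.0227,-0.0267,0.32,0,0,0,-0.2],[-0.0227,-0.0267,0.3533,0,0,0,-0.2],[-0.0227,-0.0267,0.3733,0,0,0,-0.2],[-0.0227,-0.0267,0.3827,0,0,0,-0.2],[-0.0227,-0.0267,0.3827,0,0,0,-0.2],[-0.0227,-0.0267,0.3827,0,0,0,-0.2]]
  ],
  "squeeze": 30
}}

```text
time_s: 15.05
ee_pos: [0.4038, -0.3294, 0.0398]
eef_rot: [3.141, 0.001, 1.571]
force: [-0.3, -0.6, 1.2]
grip_width: 0.0565
grip_force: 0.0
```

Emit:
{"fn": "arm_command", "kwargs": {
  "plan": [
    [[0,0,0,0,0,0,1],[0,0,0,0,0,0,1],[0,0,0,0,0,0,1],[0,0,0,0,0,0,1],[0,0,0,0,0,0,1],[0,0,0,0,0,0,1]]
  ]
}}

```text
time_s: 15.65
ee_pos: [0.4031, -0.3295, 0.039]
eef_rot: [3.142, 0.0, 1.571]
force: [-0.8, -0.3, -1.1]
grip_width: 0.0117
grip_force: 0.0
```

Scaled: -190 mm / 750 = -0.2533, 180 mm / 750 = 0.24.

Emit:
{"fn": "arm_command", "kwargs": {
  "plan": [
    [[0,0,0,0,0,0,1],[0,0,0,0,0,0,1],[0,0,-0.0267,0,0,0,1],[0,0,-0.08,0,0,0,1],[0,0,-0.1467,0,0,0,1],[0,0,-0.2133,0,0,0,1],[0,0,-0.2533,0,0,0,1],[0.0507,0.0253,-0.2533,0,0,0,1],[0.1013,0.0507,-0.2533,0,0,0,1],[0.152,0.076,-0.2533,0,0,0,1],[0.2027,0.1013,-0.2533,0,0,0,1],[0.24,0.1187,-0.2533,0,0,0,1]]
  ]
}}

```text
time_s: 16.85
ee_pos: [0.4927, -0.1473, 0.2288]
eef_rot: [-3.141, -0.0, 1.572]
force: [0.2, -0.6, -2.3]
grip_width: 0.0098
grip_force: 30.0
```

Scaled: 12 mm / 750 = 0.016, 6 mm / 750 = 0.008.

Emit:
{"fn": "arm_command", "kwargs": {
  "plan": [
    [[0.016,0.008,0,0,0,0,1],[0.016,0.008,0,0,0,0,1],[0.016,0.008,0,0,0,0,1],[0.016,0.008,0,0,0,0,1]]
  ]
}}

```text
time_s: 17.25
ee_pos: [0.4977, -0.1387, 0.2289]
eef_rot: [-3.141, 0.0, 1.569]
force: [-0.2, 0.3, -0.6]
grip_width: 0.0098
grip_force: 30.0
```

```bash
python3 - <<'E'
from h import *
o=ctrl.get_obs();print(o['ee_pos'],o['eef_rot'],o['grip_width'])
c=(.575,-.138)
for n in('top','scene'):
    p,W=cloud(n);print(n,rim(W,c,.25))
    P=W[near(W,c,.083,.235,.265)&~near(W,(.498,-.137),.05,0,1)&(np.hypot(W[...,0]-c[0],W[...,1]-c[1])>.07)]
    A=np.c_[P[:,:2]-c,np.ones(len(P))];print('plane',np.linalg.lstsq(A,P[:,2],rcond=None)[0])
E
```

```text
[ 0.497696   -0.13868157  0.22885771] [-3.14137286e+00  1.34924172e-04  1.56935689e+00] 0.009768877532621184
top (619, array([ 0.5732, -0.1417,  0.0775]), array([ 0.5805, -0.1418,  0.2513]), np.float64(0.2497))
plane [0.00358567 0.00802901 0.24809111]
scene (485, array([ 0.5764, -0.1442,  0.077 ]), array([ 0.5744, -0.1444,  0.2536]), np.float64(0.248))
plane [-0.00168374 -0.00711289  0.2467827 ]
```

Scaled: 33 mm / 750 = 0.044, 32 mm / 750 = 0.0427.

Emit:
{"fn": "arm_command", "kwargs": {
  "plan": [
    [[0.004,0,0.0067,0,0,0,1],[0.004,0,0.02,0,0,0,1],[0.004,0,0.0267,0,0,0,1],[0.004,0,0.032,0,0,0,1],[0.004,0,0.036,0,0,0,1],[0.004,0,0.04,0,0,0,1],[0.004,0,0.0427,0,0,0,1],[0.004,0,0.044,0,0,0,1],[0.004,0,0.044,0,0,0,1],[0.004,0,0.044,0,0,0,1]]
  ]
}}

```text
time_s: 18.35
ee_pos: [0.4982, -0.1345, 0.1961]
eef_rot: [3.141, 0.0, 1.571]
force: [-0.3, -0.6, -1.1]
grip_width: 0.0095
grip_force: 30.0
```

```bash
python3 - <<'E'
from h import *
o=ctrl.get_obs();print(o['ee_pos'],o['force'],o['grip_width'])
c=(.575,-.138)
for n in('top','scene'):
    p,W=cloud(n);print(n,rim(W,c,.217))
    P=W[near(W,c,.083,.205,.235)&~near(W,(.498,-.137),.05,0,1)&(np.hypot(W[...,0]-c[0],W[...,1]-c[1])>.07)]
    A=np.c_[P[:,:2]-c,np.ones(len(P))];print('plane',np.linalg.lstsq(A,P[:,2],rcond=None)[0])
E
```

```text
[ 0.49819493 -0.13448693  0.19605859] [-0.29194061 -0.61814245 -1.10004583] 0.009459592865368932
top (596, array([ 0.5739, -0.1373,  0.0775]), array([ 0.5804, -0.1376,  0.2184]), np.float64(0.2167))
plane [-0.00816449  0.00352641  0.21601512]
scene (508, array([ 0.5768, -0.1399,  0.0771]), array([ 0.5753, -0.1411,  0.2206]), np.float64(0.215))
plane [ 0.00963388 -0.00875628  0.21304486]
```

Scaled: 160 mm / 750 = 0.2133, -140 mm / 750 = -0.1867, 0.6 rad / 6.2832 = 0.0955.

Emit:
{"fn": "arm_command", "kwargs": {
  "plan": [
    [[0,0,0.0013,0,0,0,0.3],[0,0,0.0013,0,0,0,0.3],[0,0,0.0013,0,0,0,0.3],[0,0,0.0013,0,0,0,0.3],[0,0,-0.0267,0,0,0,0.3],[0,0,-0.08,0,0,0,0.3],[0,0,-0.1467,0,0,0,-0.5],[0,0,-0.1867,0,0,0,-0.6],[0.0533,0.016,-0.1867,0,0,0.0239,-1],[0.1067,0.0333,-0.1867,0,0,0.0477,-1],[0.16,0.0493,-0.1867,0,0,0.0716,-1],[0.2133,0.0667,-0.1867,0,0,0.0955,-1]]
  ]
}}

```text
time_s: 19.65
ee_pos: [0.5478, 0.0252, 0.3362]
eef_rot: [3.141, -0.0, 0.996]
force: [0.4, -0.1, 0.1]
grip_width: 0.0777
grip_force: 0.0
```

```bash
cat >> h.py <<'E'
from scipy.spatial.transform import Rotation as R
def to(x,y,z,yaw):
    o=ctrl.get_obs();T=R.from_euler('xyz',o['eef_rot']);G=R.from_euler('xyz',[np.pi,0,yaw])
    print('shift',(T.inv().apply(np.array([x,y,z])-o['ee_pos'])*1000).round(1),'turn',(T.inv()*G).as_rotvec().round(3))
E
python3 -c "
from h import *
print(ctrl.get_obs()['ee_pos']);to(.63,.272,.33,0)"
```

```text
[0.54781915 0.025191   0.33615389]
shift [251.8 -65.2   6.2] turn [ 0.    -0.     0.996]
```

Scaled: 252 mm / 750 = 0.336, -65 mm / 750 = -0.0867, 0.995 rad / 6.2832 = 0.1584.

Emit:
{"fn": "arm_command", "kwargs": {
  "plan": [
    [[0.336,-0.0867,0.008,0,0,0.1584,-1],[0.336,-0.0867,0.008,0,0,0.1584,-1],[0.336,-0.0867,0.008,0,0,0.1584,-1],[0.336,-0.0867,0.008,0,0,0.1584,-1],[0.336,-0.0867,0.008,0,0,0.1584,-1],[0.336,-0.0867,0.008,0,0,0.1584,-1],[0.336,-0.0867,0.008,0,0,0.1584,-1],[0.336,-0.0867,0.008,0,0,0.1584,-1],[0.336,-0.0867,0.008,0,0,0.1584,-1]]
  ]
}}

```text
time_s: 20.55
ee_pos: [0.6286, 0.2707, 0.33]
eef_rot: [-3.142, -0.0, 0.01]
force: [0.0, -0.1, 0.3]
grip_width: 0.0939
grip_force: 0.0
```

```bash
python3 - <<'E'
from h import *
o=ctrl.get_obs();print(o['ee_pos'],o['eef_rot'],o['grip_width'])
p,W=cloud('wrist');cv2.imwrite('pics/w6.png',p)
P=W[near(W,(.656,.271),.045,.008,.045)];print('potato',len(P),((P.min(0)+P.max(0))/2).round(4),np.ptp(P,axis=0))
P=W[near(W,(.576,.127),.05,.05,.075)];print('handle',len(P),((P.min(0)+P.max(0))/2).round(4),np.ptp(P,axis=0))
m=P[:,:2].mean(0);e=np.linalg.svd(P[:,:2]-m)[2][0];print(m,np.arctan2(e[1],e[0]))
c=(.575,-.138)
for n in('top','scene'):
    p,W=cloud(n);print(n,rim(W,c,.217))
    P=W[near(W,c,.083,.205,.235)&(np.hypot(W[...,0]-c[0],W[...,1]-c[1])>.07)]
    A=np.c_[P[:,:2]-c,np.ones(len(P))];print('plane',np.linalg.lstsq(A,P[:,2],rcond=None)[0])
E
```

```text
[0.62856375 0.27070748 0.32998331] [-3.14157671e+00 -4.67098347e-06  1.03331228e-02] 0.09391831487039902
potato 1245 [0.6593 0.2762 0.0212] [0.05316641 0.05390258 0.02625887]
handle 471 [0.5763 0.1318 0.0571] [0.05652269 0.01493586 0.01318833]
[0.57805381 0.13299575] 3.111202749134265
top (907, array([ 0.5738, -0.1374,  0.0774]), array([ 0.5741, -0.1376,  0.2188]), np.float64(0.2167))
plane [-0.00941891  0.00313553  0.21599467]
scene (472, array([ 0.5773, -0.1396,  0.0768]), array([ 0.5771, -0.1395,  0.2155]), np.float64(0.2146))
plane [ 0.00871633 -0.00656428  0.21304701]
```

View pics/w6.png

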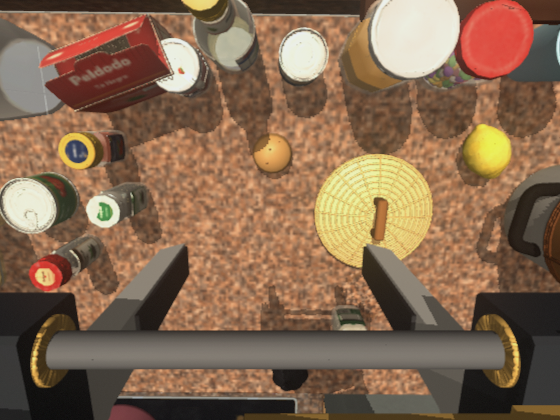

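Potato at (272,153) has free space around it; lid handle at (380,218), running along world x at about -0.03 rad. I grasp the potato.

Scaled: 326 mm / 750 = 0.4347, 315 mm / 750 = 0.42.

Emit:
{"fn": "arm_command", "kwargs": {
  "plan": [
    [[0.0373,-0.004,0.0667,0,0,0,-1],[0.0373,-0.004,0.1333,0,0,0,-1],[0.0373,-0.004,0.2,0,0,0,-1],[0.0373,-0.004,0.2667,0,0,0,-1],[0.0373,-0.004,0.3333,0,0,0,-1],[0.0373,-0.004,0.3867,0,0,0,-1],[0.0373,-0.004,0.42,0,0,0,-1],[0.0373,-0.004,0.4347,0,0,0,-1],[0.0373,-0.004,0.4347,0,0,0,-1],[0.0373,-0.004,0.4347,0,0,0,-1]]
  ],
  "squeeze": 15
}}

```text
time_s: 21.7
ee_pos: [0.6575, 0.2743, 0.006]
eef_rot: [-3.141, -0.002, 0.007]
force: [-0.3, 0.7, -0.1]
grip_width: 0.0939
grip_force: 0.0
```

Scaled: -250 mm / 750 = -0.3333, -210 mm / 750 = -0.28.

Emit:
{"fn": "arm_command", "kwargs": {
  "plan": [
    [[0,0,0,0,0,0,1],[0,0,0,0,0,0,1],[0,0,0,0,0,0,1],[0,0,0,0,0,0,1],[0,0,0,0,0,0,1],[0,0,0,0,0,0,1],[0,0,-0.0267,0,0,0,1],[0,0,-0.08,0,0,0,1],[0,0,-0.1467,0,0,0,1],[0,0,-0.2133,0,0,0,1],[0,0,-0.28,0,0,0,1],[0,0,-0.3333,0,0,0,1]]
  ]
}}

```text
time_s: 22.9
ee_pos: [0.6565, 0.2742, 0.2575]
eef_rot: [-3.141, -0.002, 0.007]
force: [1.2, 0.5, 0.3]
grip_width: 0.0545
grip_force: 15.0
```

```bash
python3 - <<'E'
from h import *
o=ctrl.get_obs();print(o['ee_pos'],o['eef_rot'],o['grip_width'],o['grip_force'])
to(.575,-.136,.255,0)
p,W=cloud('wrist');cv2.imwrite('pics/w7.png',p)
E
```

```text
[0.65645872 0.27417501 0.25745848] [-3.14079821e+00 -2.22913696e-03  7.13639346e-03] 0.0545402211363065 14.999826365383342
shift [-84.4 409.6   1.9] turn [-0.001 -0.002  0.007]
```

Scaled: 410 mm / 750 = 0.5467, 400 mm / 750 = 0.5333.

Emit:
{"fn": "arm_command", "kwargs": {
  "plan": [
    [[-0.012,0.06,0,0,0,0,1],[-0.024,0.12,0,0,0,0,1],[-0.036,0.18,0,0,0,0,1],[-0.048,0.24,0,0,0,0,1],[-0.06,0.3,0,0,0,0,1],[-0.072,0.36,0,0,0,0,1],[-0.084,0.42,0,0,0,0,1],[-0.096,0.48,0,0,0,0,1],[-0.112,0.5333,0,0,0,0,1],[-0.112,0.5467,0,0,0,0,1],[-0.112,0.5467,0,0,0,0,1],[-0.112,0.5467,0,0,0,0,1]]
  ]
}}

```text
time_s: 24.15
ee_pos: [0.5757, -0.1355, 0.2537]
eef_rot: [-3.141, 0.0, 0.008]
force: [-0.6, 0.0, -1.7]
grip_width: 0.054
grip_force: 15.0
```

Emit:
{"fn": "arm_command", "kwargs": {
  "plan": [
    [[0,0,0.0467,0,0,0,1],[0,0,0.08,0,0,0,1],[0,0,0.096,0,0,0,1],[0,0,0.1013,0,0,0,1],[0,0,0.104,0,0,0,1],[0,0,0.1053,0,0,0,1],[0,0,0.1053,0,0,0,1]]
  ]
}}

```text
time_s: 24.85
ee_pos: [0.5758, -0.1364, 0.1758]
eef_rot: [3.141, -0.001, 0.007]
force: [-0.2, 0.7, -0.9]
grip_width: 0.0547
grip_force: 15.0
```

Scaled: -200 mm / 750 = -0.2667, -150 mm / 750 = -0.2, 0.03 rad / 6.2832 = 0.0048.

Emit:
{"fn": "arm_command", "kwargs": {
  "plan": [
    [[0,0,0,0,0,0,-0.5],[0,0,0,0,0,0,-0.5],[0,0,0,0,0,0,-0.5],[0,0,0,0,0,0,-0.5],[0,0,-0.0267,0,0,0,-0.5],[0,0,-0.08,0,0,0,-0.5],[0,0,-0.1467,0,0,0,-0.2],[0,0,-0.1867,0,0,0,-0.2],[0,-0.0667,-0.1867,0,0,0.0048,-0.2],[0,-0.1333,-0.1867,0,0,0.0048,-0.2],[0,-0.2,-0.1867,0,0,0.0048,-0.2],[0,-0.2667,-0.1867,0,0,0.0048,-0.2]]
  ]
}}

```text
time_s: 26.05
ee_pos: [0.5736, 0.0654, 0.3151]
eef_rot: [-3.142, -0.0, -0.023]
force: [1.1, 0.5, 0.0]
grip_width: 0.0564
grip_force: 0.0
```

Scaled: -66 mm / 750 = -0.088, -40 mm / 750 = -0.0533.

Emit:
{"fn": "arm_command", "kwargs": {
  "plan": [
    [[0,-0.0533,0,0,0,0,-0.2],[0,-0.088,0,0,0,0,-0.2],[0,-0.088,0,0,0,0,-0.2],[0,-0.088,0,0,0,0,-0.2]]
  ]
}}

```text
time_s: 26.45
ee_pos: [0.5755, 0.1295, 0.3148]
eef_rot: [3.141, 0.0, -0.022]
force: [-0.3, 0.0, 0.6]
grip_width: 0.0565
grip_force: 0.0
```

```bash
python3 - <<'E'
from h import *
o=ctrl.get_obs();print(o['ee_pos'],o['eef_rot'],o['grip_width'])
p,W=cloud('wrist');cv2.imwrite('pics/w8.png',p)
P=W[near(W,(.576,.129),.05,.048,.075)];print('handle',len(P),((P.min(0)+P.max(0))/2).round(4),np.ptp(P,axis=0),P[:,2].max())
m=P[:,:2].mean(0);e=np.linalg.svd(P[:,:2]-m)[2][0];print(m,np.arctan2(e[1],e[0]))
P=W[near(W,(.576,.129),.1,.015,.04)];print('lid',circ(P[:,:2]),((P.min(0)+P.max(0))/2).round(4),np.ptp(P,axis=0))
to(.575,.130,.044,-.03)
p,T=cloud('top');P=T[near(T,(.575,.128),.1,.02,.04)];print('lid top',((P.min(0)+P.max(0))/2).round(4),np.ptp(P,axis=0));print(rim(T,(.575,-.138),.217));cv2.imwrite('pics/top8.png',p)
P=T[near(T,(.575,-.138),.06,.18,.22)];print('potato',len(P),((P.min(0)+P.max(0))/2).round(4),P[:,2].max())
E
```

```text
[0.57550782 0.12948478 0.31484145] [ 3.14135416e+00  1.42493102e-04 -2.20742231e-02] 0.056463058374712584
handle 480 [0.577  0.1311 0.0557] [0.05401704 0.01361891 0.01459859] 0.06296870336667393
[0.57755029 0.13106567] 3.1177333167766736
lid [0.57788727 0.13129482 0.05901516] [0.5764 0.1314 0.0291] [0.16686566 0.16725834 0.02168622]
shift [ -0.6  -1.2 270.9] turn [0.    0.    0.007]
lid top [0.5841 0.1275 0.0299] [0.13793914 0.16143276 0.0194448 ]
(906, array([ 0.574 , -0.1374,  0.0774]), array([ 0.5743, -0.1376,  0.2193]), np.float64(0.2169))
potato 389 [ 0.5871 -0.1372  0.1957] 0.21111581380588995
```

View pics/w8.png

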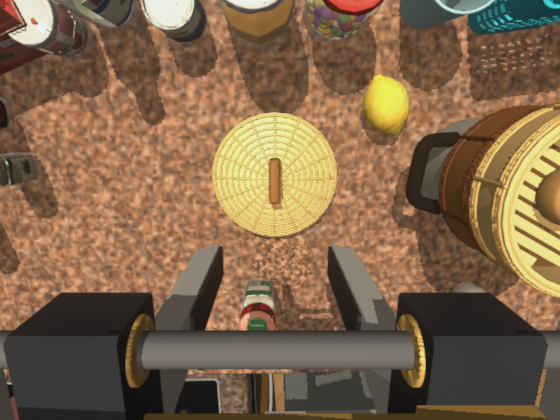

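The potato is in the shallow basket (550,190), and the lid is at (275,175) with its handle upright in line with the fingers. I pinch the handle.

Scaled: 271 mm / 750 = 0.3613, 268 mm / 750 = 0.3573.

Emit:
{"fn": "arm_command", "kwargs": {
  "plan": [
    [[0.0013,-0.0013,0.0667,0,0,0,-0.2],[0.0013,-0.0013,0.1333,0,0,0,-0.2],[0.0013,-0.0013,0.2,0,0,0,-0.2],[0.0013,-0.0013,0.2667,0,0,0,-0.2],[0.0013,-0.0013,0.32,0,0,0,-0.2],[0.0013,-0.0013,0.3467,0,0,0,-0.2],[0.0013,-0.0013,0.3573,0,0,0,-0.2],[0.0013,-0.0013,0.3613,0,0,0,-0.2],[0.0013,-0.0013,0.3613,0,0,0,-0.2],[0.0013,-0.0013,0.3613,0,0,0,-0.2]]
  ],
  "squeeze": 30
}}

```text
time_s: 27.55
ee_pos: [0.5773, 0.1305, 0.0454]
eef_rot: [-3.141, -0.002, -0.023]
force: [-1.5, -0.7, -0.1]
grip_width: 0.0562
grip_force: 0.0
```

Emit:
{"fn": "arm_command", "kwargs": {
  "plan": [
    [[0,0,0,0,0,0,1],[0,0,0,0,0,0,1],[0,0,0,0,0,0,1],[0,0,0,0,0,0,1],[0,0,0,0,0,0,1],[0,0,0,0,0,0,1],[0,0,0,0,0,0,1],[0,0,0,0,0,0,1]]
  ]
}}

```text
time_s: 28.35
ee_pos: [0.5765, 0.1305, 0.0439]
eef_rot: [3.142, 0.0, -0.023]
force: [-0.4, 0.5, 0.5]
grip_width: 0.0137
grip_force: 30.0
```

Emit:
{"fn": "arm_command", "kwargs": {
  "plan": [
    [[0,0,-0.0267,0,0,0,1],[0,0,-0.08,0,0,0,1],[0,0,-0.1467,0,0,0,1],[0,0,-0.2133,0,0,0,1],[0,0,-0.28,0,0,0,1],[0,0,-0.3267,0,0,0,1],[0,0.0533,-0.3267,0,0,0,1],[0,0.1067,-0.3267,0,0,0,1],[0,0.16,-0.3267,0,0,0,1],[0,0.2133,-0.3267,0,0,0,1],[0,0.2667,-0.3267,0,0,0,1],[0,0.3133,-0.3267,0,0,0,1]]
  ]
}}

```text
time_s: 29.55
ee_pos: [0.5708, -0.1063, 0.2888]
eef_rot: [3.142, 0.0, -0.023]
force: [0.9, -0.1, -0.9]
grip_width: 0.0139
grip_force: 30.0
```

Emit:
{"fn": "arm_command", "kwargs": {
  "plan": [
    [[-0.0013,0.0267,0,0,0,0,1],[-0.0013,0.04,0,0,0,0,1],[-0.0013,0.04,0,0,0,0,1],[-0.0013,0.04,0,0,0,0,1],[-0.0013,0.04,0,0,0,0,1]]
  ]
}}

```text
time_s: 30.05
ee_pos: [0.5696, -0.1333, 0.289]
eef_rot: [-3.141, -0.0, -0.022]
force: [-0.4, -0.1, -1.5]
grip_width: 0.0137
grip_force: 30.0
```

```bash
python3 - <<'E'
from h import *
o=ctrl.get_obs();print(o['ee_pos'],o['eef_rot'],o['grip_width'])
p,W=cloud('scene');cv2.imwrite('pics/s9.png',p[100:300,180:380].repeat(3,0).repeat(3,1))
c=(.575,-.138)
P=W[near(W,c,.1,.248,.285)];q=P[:,:2];print('lid scene',((P.min(0)+P.max(0))/2).round(4),np.ptp(P,axis=0),circ(q[np.hypot(*(q-c).T)>.075]))
print(rim(W,c,.217))
E
```

```text
[ 0.5696442  -0.13325599  0.28898036] [-3.14148106e+00 -5.80338660e-05 -2.16050943e-02] 0.013653580606933235
lid scene [ 0.571  -0.137   0.2685] [0.16477056 0.16594917 0.03232894] [ 0.57217493 -0.13761776  0.07977733]
(316, array([ 0.5767, -0.1391,  0.0774]), array([ 0.5817, -0.149 ,  0.2152]), np.float64(0.2146))
```

View pics/s9.png

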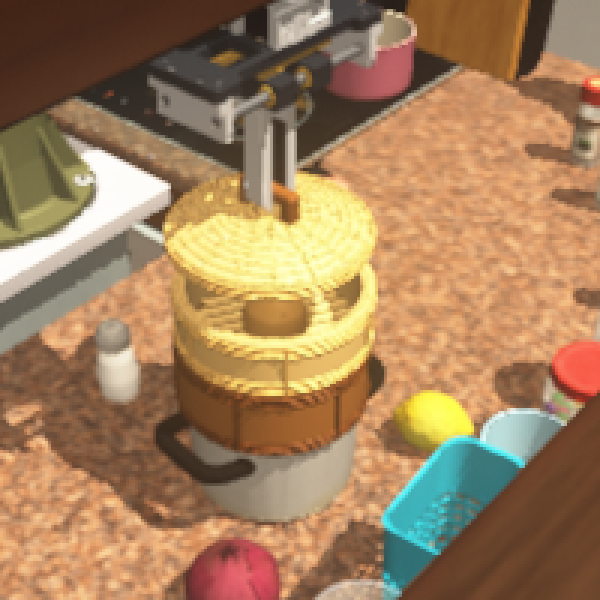

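The lid is level above the stack at (270,235), with the potato visible below. It is about 6 mm off in x because of the yaw, so I correct that and lower.

Scaled: 37 mm / 750 = 0.0493, 1.5 mm / 750 = 0.002.

Emit:
{"fn": "arm_command", "kwargs": {
  "plan": [
    [[0.008,0.002,0,0,0,0,1],[0.008,0.002,0.016,0,0,0,1],[0.008,0.002,0.0293,0,0,0,1],[0.008,0.002,0.036,0,0,0,1],[0.008,0.002,0.0413,0,0,0,1],[0.008,0.002,0.0453,0,0,0,1],[0.008,0.002,0.048,0,0,0,1],[0.008,0.002,0.0493,0,0,0,1],[0.008,0.002,0.0493,0,0,0,1],[0.008,0.002,0.0493,0,0,0,1]]
  ]
}}

```text
time_s: 31.1
ee_pos: [0.5755, -0.136, 0.2521]
eef_rot: [3.142, -0.0, -0.023]
force: [0.1, 0.1, -1.9]
grip_width: 0.0136
grip_force: 30.0
```

Emit:
{"fn": "arm_command", "kwargs": {
  "plan": [
    [[0,0,0.0007,0,0,0,1],[0,0,0.0007,0,0,0,0.2],[0,0,0.0007,0,0,0,0.2],[0,0,0.0007,0,0,0,0.2],[0,0,0.0007,0,0,0,0.2],[0,0,-0.0267,0,0,0,0.2],[0,0,-0.08,0,0,0,0.2],[0,0,-0.1333,0,0,0,0.2],[-0.0533,-0.0533,-0.16,0,0,0,0.2],[-0.1067,-0.1067,-0.16,0,0,0,0.2],[-0.16,-0.16,-0.16,0,0,0,0.2],[-0.16,-0.16,-0.16,0,0,0,0.2]]
  ]
}}

```text
time_s: 32.3
ee_pos: [0.4561, -0.0113, 0.3728]
eef_rot: [-3.141, -0.002, -0.022]
force: [0.4, -0.5, 0.3]
grip_width: 0.0374
grip_force: 0.0
```

```bash
python3 - <<'E'
from h import *
o=ctrl.get_obs();print(o['ee_pos'],o['time_s'])
c=(.575,-.138)
for n in('top','scene'):
    p,W=cloud(n);cv2.imwrite(f'pics/{n}10.png',p)
    r=np.hypot(W[...,0]-c[0],W[...,1]-c[1])
    P=W[near(W,c,.1,.19,.3)];H=P[np.hypot(*(P[:,:2]-c).T)<.03];print(n,((P.min(0)+P.max(0))/2).round(4),P[:,2].max())
    P=W[near(W,c,.1,.215,.26)];A=np.c_[P[:,:2]-P[:,:2].mean(0),np.ones(len(P))];q=((P.min(0)+P.max(0))/2)[:2]
    rr=np.hypot(*(P[:,:2]-q).T);P=P[(rr>.04)&(rr<.079)];rr=np.hypot(*(P[:,:2]-q).T);A=np.c_[P[:,:2]-q,rr**2,np.ones(len(P))]
    print('lid',q,'tilt',np.linalg.lstsq(A,P[:,2],rcond=None)[0])
cv2.imwrite('pics/s10.png',p[100:300,180:380].repeat(3,0).repeat(3,1))
E
```

```text
[ 0.45610899 -0.0113438   0.37284431] 32.3
top [ 0.5733 -0.1382  0.2343] 0.27359376500655364
lid [ 0.57325637 -0.13824269] tilt [-6.92667018e-04  4.94541816e-04 -2.58542413e+00  2.47915514e-01]
scene [ 0.5778 -0.1407  0.2292] 0.268334163055609
lid [ 0.5777926  -0.14073775] tilt [-0.01716177  0.01619649 -2.79320458  0.24636964]
```

View pics/s10.png

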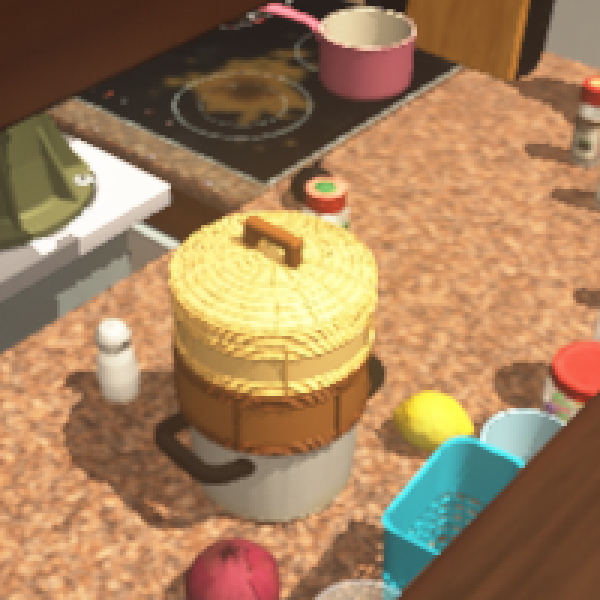

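The stack is seated and level at (275,330). The handle top reads 0.268 m against an expected 0.269 m. I hand in.

```bash
python3 -c "
from station import ctrl
print(ctrl.hand_in())"
```

```text
the job is handed in; nothing more can be done
None
```

I handed the job in at about 32 s of the 144 s allowed. The steamer is stacked on the pot with the garlic in the deep basket, the potato in the shallow one and the lid on top. My last camera measurements showed it level and fully down, but the hand-in gave no verdict.

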